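# Load the slide carrier under the reader's clip

### The job

The slide-label reader is ready for the carrier that holds the two glass slides. Draw that carrier out of its parking bay, slide it across the deck to the middle lane and push it in under the sprung clip until it is fully home against the stop, keeping it flat on the deck all the way because the slides lie loose in it. Leave the empty carrier in its bay and the bottles standing, and let go of everything at the end.

Things in the scene. Friction and masses are not known exactly. Their poses are not given: they have to be found in the camera images.
- reader: Slide-label reader, fixed: dark deck plate 285 x 240 mm, white housing (48 mm high over the deck) on its far side. Origin on the worktop on the middle lane's centre line; +x points to the housing, +y left, z up. Deck top: plane z = 14 mm, from the near edge x = -125 to the housing's face x = 110. The strip x = -125 to 4 is open over the full width; three lanes lie beyond it.
- lane_mouth (a point): Mouth of the middle lane, on the deck, on its centre line (x = 4 mm in the reader's frame; axes as the reader's). Lane 67 mm wide, between grey walls 8 mm wide, 10 mm high over the deck, that run from here to the housing and have 45-degree pointed near ends. A white hood covers the lane's last 24 mm, its underside 14 mm over the deck.
- reader_stop (a point): Stop of the middle lane: where the housing's face meets the deck on the lane's centre line, 106 mm beyond the lane's mouth; axes as the reader's. The carrier is home when its leading edge touches this face (carrier centre 50 mm before it).
- bay_left (a point): Middle of the left parking bay's floor (60, 75.5, 14 mm in the reader's frame; axes as the reader's). The bay is 68 mm wide between walls like the middle lane's, 10 mm high, from the housing's face to x = 4 mm; open at the near end.
- bay_right (a point): Middle of the right parking bay's floor (60, -75.5, 14 mm in the reader's frame); otherwise like the left bay.
- clip (a joint): Angle (rad) of the sprung steel clip over the middle lane: 0 at rest, grows as its near end rises; about 0.13 with a carrier beneath. Leaf 50 mm wide on a pin 30 mm before the stop, 17 mm over the deck, sloping down to a roll 66 mm before the stop, 2 mm over the deck; then a lip turned up at 35 degrees to 80 mm before the stop, 12 mm high. 2 to 5 N of push lift it.
- loaded_carrier_mid (a point): Centre (half-way up) of the loaded carrier: aluminium frame 100 long, 64 wide, 7 mm thick, 0.14 kg, flat on top, holding two glass slides, white label ends leading. x points to its leading end, z up. Starts in the left or right bay, up to 9 mm short of the housing; bay walls stand 3 mm above its top. It slides easily (friction about 0.2): a fingertip pressed on top with 5 to 10 N drags it.
- thumb_land (a point): Middle of the loaded carrier's thumb land, on its top face, 39 mm behind its centre: a plain metal area with fine ribs, 22 mm long and 64 mm wide, at the rear end (towards the robot).
- empty_carrier_mid (a point): Centre (half-way up) of the other carrier: same size, but with two open windows and no slides; in the other parking bay, where it stays.
- stain_bottle: Dropper bottle, 38 mm across, 104 mm tall, loose, standing left of the reader's housing; origin at the centre of its foot, z along its axis.
- oil_bottle: Small oil bottle, 29 mm across, 62 mm tall, loose, standing right of the reader's housing; origin at the centre of its foot, z along its axis.
Not all that is in view belongs to the job. What is shaped like the part that bears loaded_carrier_mid but blue or green is not meant.

How it is judged:
By the outcome, as a careful person would: the job done as asked, in the order asked, and still so for the second after the job is handed in, with the robot touching nothing.
It also fails if it takes over 56 s, if anything falls off the work surface, if the arm or the gripper's body presses on something with over 40 N, if the wrist force passes 120 N, or if a joint passes its speed limit or range.

### The arm

A 7-joint arm with a two-finger parallel gripper is mounted at the origin on a cart in front of the work surface, level with it; the furniture and walls round the work are solid. World frame = base frame: x ahead of the robot, y to its left, z up, the work surface at z = 0. Lengths are in m, angles in rad, forces in N, time in s.
With the tool pointing down it reaches from about 0.425 to 0.875 m from the base axis. Payload 9.9 kg.
Tool frame: the origin (TCP) lies at the very end of the fingers, on their centre line; the grasp point (between the pads) lies 19 mm behind it; z points along the fingers, y is the line along which they close (so a half turn about z gives the same grasp; the last joint's range is limited). The gripper opens to 85 mm and grips with 20 to 120 N. Pads are 22 mm wide; open, the fingers measure 114 mm over their backs; the gripper's body (76 mm by 85 mm) begins 54 mm behind the grasp point. The pads swing forward as they close: fully open they stand 13 mm farther back than shut.
Start: joints at [1.203, 0.576, 0.025, 1.437, -0.015, 1.129, -0.057], TCP at [0.189, -0.648, 0.231] pointing down, gripper open.
Joint ranges: [-2.76, 2.76], [-0.34, 2.15], [-1.52, 1.57], [0.19, 2.46], [-1.09, 4.23], [0.17, 1.99], [-2.82, 2.82]. Speed limits (rad/s): [2.22, 2.22, 3.01, 3.01, 3.14, 3.14, 3.14].

### API

Orientations are given as a unit quaternion [w, x, y, z].
In Python, from workcell import ctrl gives the robot as it stands. The module is installed in compiled form; this text tells all that it offers.
- The arm moves only by the shell command python3 -m jog 'ROWS' [FORCE]. ROWS is JSON, a list of rows, each a list of 5 numbers: the shift along the tool's x, y, z in m, then the turn about the tool's z in rad, then the opening, from 0 (shut) to 1 (fully open). A call has 1 to 20 rows; each row is the pose to reach, as a shift and turn from the pose commanded when the call began, along the tool's axes at that moment; what a row does not reach only later rows make up. A row lasts 1/10 s, in which the tool goes at most 50 mm and 8.59 degrees, less where a joint would pass 70% of its speed; a pose out of reach is approached as far as the arm can. A call with a gripper value outside its range is refused whole. The fingers move at their own pace and stop on an object; FORCE is the grip in N (left out, the last holds). Time passes only in rows, so rows that repeat a pose let the fingers close. It gives the time, the measured TCP pose, the force, the opening and the grip force at its end, in the units of the state.
- ctrl.get_state(): the state, without advancing time (a new reading comes with each control period).
- ctrl.capture(name): name is "side" or "top"; returns a dict with "frame" (420x560x3 uint8, red, green, blue), "range_z" (420x560 float32, m along the optical axis (not along the pixel's ray), 0 where there is no reading), "mtx" (3x3 intrinsics, pixels), "k1" (the pictures are not rectified: a ray, as slopes to the right and down, at radius r is drawn at 1 + k1 r^2 times it, then the intrinsics apply), "rvec" (rotation vector, rad) and "tvec" (3), from world to camera coordinates, as OpenCV has them. Camera axes: x right, y down, z forward; pixel columns grow to the right and rows downward; lengths in m; the calibration is good to about 2 mm. A picture is of the moment at which its call begins.
- ctrl.job_done(): hands the job in; it is judged then, once.
The state is a dict: "t": time; "joints": joint angles; "joint_velocities": joint speeds; "effort": joint torques, N m; "position": TCP position; "eef_rot": TCP orientation; "force": force on the tool from outside, world axes, zero at the start; "wrist_torque": the same for the moment, N m; "opening": opening from 0.0 (shut) to 1.0 (fully open); "finger_force": force on a finger pad.
Only numpy, scipy, OpenCV 4.12 (cv2) and the standard library are available. Lean on these libraries where they do the work, as an engineer would, in place of code of your own. Each camera call takes 0.05 s, during which the arm holds its last target. There are 200 camera calls.

## Working session

There is one attempt and no reset: what is moved stays moved. The work goes in short steps, Python scripts to look and compute and a shell command to move; the robot and the scene stay as the last step left them, time stands still between calls to the robot, and variables do not carry over. Pictures are saved under pics/ and viewed, at most 10 in all, crops included, and the job is handed in when it is done.

```bash
mkdir -p pics
cat > h.py <<'E'
import numpy as np, cv2
from workcell import ctrl
def cap(n,f=None):
    c=ctrl.capture(n)
    if f: cv2.imwrite('pics/'+f,c['frame'][:,:,::-1])
    return c
def ray(c,u,v):
    m=c['mtx']; k=c['k1']
    p=cv2.undistortPoints(np.array([[[u,v]]],float),m,np.array([k,0,0,0,0.]))[0,0]
    R=cv2.Rodrigues(np.array(c['rvec'],float))[0]; t=np.array(c['tvec'],float).ravel()
    return -R.T@t, R.T@np.array([p[0],p[1],1.])
def onz(c,u,v,z):
    o,d=ray(c,u,v); return o+d*(z-o[2])/d[2]
def dep(c,u,v):
    o,d=ray(c,u,v); return o+d*float(c['range_z'][int(v),int(u)])
def proj(c,P):
    q,_=cv2.projectPoints(np.array(P,float).reshape(-1,3),np.array(c['rvec'],float),np.array(c['tvec'],float),c['mtx'],np.array([c['k1'],0,0,0,0.])); return q[:,0]
E
python3 - <<'E'
from h import *
for n in('top','side'):
    c=cap(n,n+'0.png'); print(n,ray(c,280,210),c['k1'],c['mtx'][0,0])
print(ctrl.get_state())
E
```

```text
top (array([ 0.44348413, -0.01444424,  1.13340235]), array([ 0.15210958, -0.0015165 , -0.98840874])) 0.0005285060894800737 483.23417647005994
side (array([ 0.53528913, -0.77395635,  0.45278935]), array([ 0.08955991,  0.88512399, -0.4567361 ])) 0.03007975532022745 394.9222026998294
{'t': 0.1, 'joints': array([ 1.20317362,  0.57643397,  0.02486962,  1.43781539, -0.01498426,
        1.12899776, -0.05649533]), 'joint_velocities': array([ 0.00013326, -0.00013566, -0.00043666, -0.00236657, -0.00081772,
        0.00063128, -0.00122146]), 'effort': array([ 6.12396820e-03, -7.67298174e+01,  2.25750513e+00, -2.86600953e+01,
        1.57825719e-02,  8.61957902e-03, -2.32954682e-05]), 'position': array([ 0.18889644, -0.64761373,  0.23054189]), 'eef_rot': array([-7.18584751e-04,  9.89945412e-01,  1.41448018e-01, -1.53602390e-04]), 'force': array([ 0.42674094,  0.01180286, -0.20139504]), 'wrist_torque': array([ 0.02576459,  0.00905361, -0.02327663]), 'finger_force': 0.0, 'opening': 1.0015126173464945}
```

View pics/top0.png

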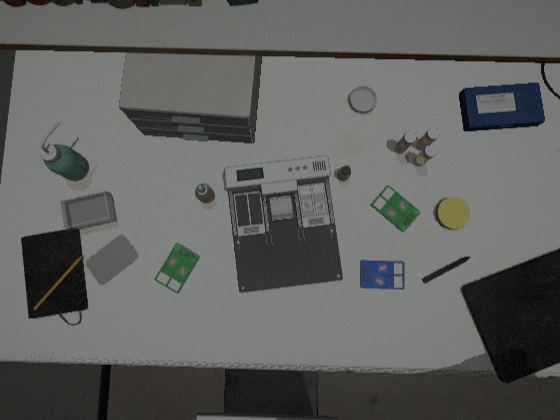

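View pics/side0.png

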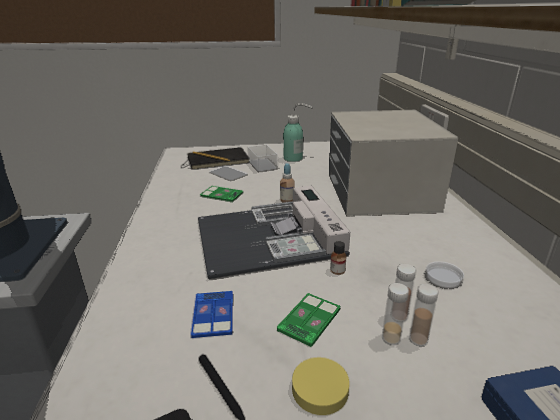

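The top view shows these candidates:
- (314,205): frame in the right bay with two slides, the likely loaded carrier.
- (248,213): frame in the left bay with dark windows, the likely empty one.
- (383,275): blue decoy.
- (396,208) and (177,268): green decoys.

The bottles stand at (204,192) and (344,173). I choose (314,205) and check it in a close crop.

Run:
```python
from h import *
c=cap('top'); f=c['frame'][150:300,220:355][:,:,::-1]
cv2.imwrite('pics/crop1.png',cv2.resize(np.clip(f*1.5,0,255).astype('uint8'),None,fx=4,fy=4,interpolation=cv2.INTER_CUBIC))
```

```text
(no output)
```

View pics/crop1.png

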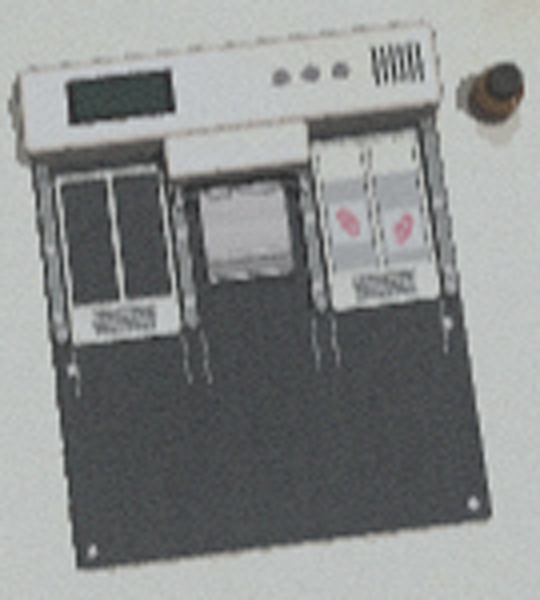

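The crop confirms it: the right-bay frame (314,205) has two slides with pink specimens, white label ends leading and a ribbed land at crop (384,287). The left-bay frame has open windows. Next I fit the reader's pose.

```bash
cat >> h.py <<'E'
def rigid(A,B):
    A=np.array(A);B=np.array(B);a=A-A.mean(0);b=B-B.mean(0)
    th=np.arctan2((a[:,0]*b[:,1]-a[:,1]*b[:,0]).sum(),(a*b).sum())
    R=np.array([[np.cos(th),-np.sin(th)],[np.sin(th),np.cos(th)]]); t=B.mean(0)-R@A.mean(0)
    return th,R,t,(A@R.T+t-B)*1000
E
python3 - <<'E'
from h import *
c=cap('top'); P=lambda x,y,z: onz(c,220+(x+.5)/4-.5,150+(y+.5)/4-.5,z)[:2]
m=[(-125,120,14,78,568),(-125,-120,14,492,515),(4,113.5,24,61,338),(4,37.5,24,192,326),(4,-37.5,24,320,308),(4,-113.5,24,450,292),(110,120,62,28,155),(110,-120,62,440,105)]
A=[(a/1000,b/1000) for a,b,*_ in m]; B=[P(u,v,z/1000) for _,_,z,u,v in m]
for n in (6,8):
    th,R,t,r=rigid(A[:n],B[:n]); print(th,t,r.round(1).tolist())
th,R,t,r=rigid(A[:6],B[:6])
for q in [(338,311),(440,297),(312,143),(415,130)]: print('carrier',((P(*q,.021)-t)@R*1000).round(1))
for q in[(250,200),(280,240),(290,275)]: print(dep(c,*q))
s=cap('side')
for n in('side','top'):
    c=cap(n); T=[np.r_[R@np.array(p)+t,z] for p,z in [((-.125,.12),.014),((-.125,-.12),.014),((.004,-.0375),.024),((.004,-.1135),.024),((.11,-.12),.062)]]
    print(n,proj(c,T).round(1).tolist())
c=s;f=c['frame'][180:300,180:370][:,:,::-1]
cv2.imwrite('pics/crop2.png',cv2.resize(np.clip(f*1.5,0,255).astype('uint8'),None,fx=4,fy=4,interpolation=cv2.INTER_CUBIC))
E
```

```text
0.1528417470885373 [ 0.56678457 -0.02645094] [[0.5, 1.0], [0.4, -0.1], [-1.6, -0.0], [0.9, 0.1], [-0.2, -0.4], [-0.0, -0.6]]
0.1522809639706894 [ 0.56592789 -0.02660549] [[-0.3, 0.9], [-0.6, -0.2], [-2.4, -0.2], [0.1, -0.0], [-1.1, -0.6], [-0.9, -0.7], [2.0, 2.9], [3.1, -2.1]]
carrier [  1.5 -47.4]
carrier [   2.3 -107.2]
carrier [101.7 -45.5]
carrier [ 101.9 -106.5]
[0.63732257 0.05490153 0.0154976 ]
[ 0.54539834 -0.01805684  0.01298414]
[ 0.46546852 -0.04325046  0.01097427]
side [[197.9, 215.6], [208.1, 274.0], [265.8, 237.1], [274.7, 256.7], [328.2, 233.6]]
top [[238.7, 291.4], [342.7, 278.2], [299.8, 226.7], [332.4, 222.6], [330.5, 174.1]]
```

View pics/crop2.png

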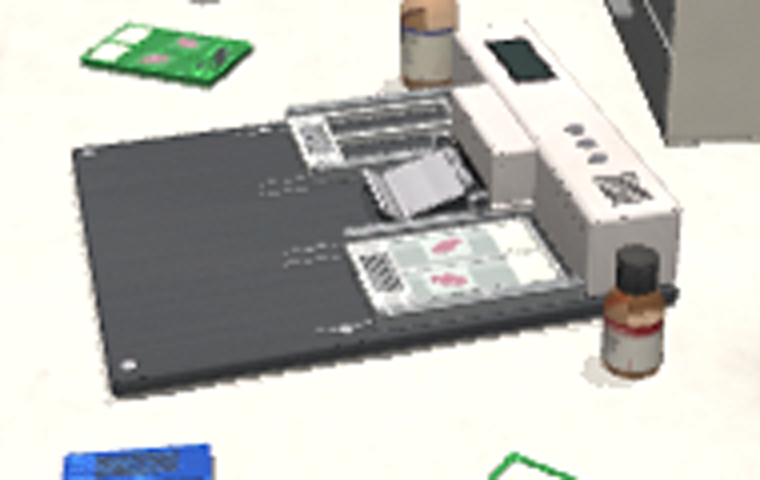

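```bash
cat >> h.py <<'E'
from scipy.spatial.transform import Rotation as Ro
TH=.1528; T0=np.array([.5668,-.0265]); RR=Ro.from_euler('z',TH).as_matrix()[:2,:2]
def row(x,y,z,yaw=TH):  # reader mm, z world mm -> tool shift, turn
    s=ctrl.get_state(); q=np.array(s['eef_rot']); M=Ro.from_quat(q[[1,2,3,0]]).as_matrix()
    p=np.r_[RR@np.array([x,y])/1000+T0,z/1000]
    d=M.T@(p-s['position']); cur=np.arctan2(M[1,0],M[0,0])
    print('row',d.round(4),'turn',round(cur-yaw,4))
def where():
    s=ctrl.get_state(); p=(s['position'][:2]-T0)@RR*1000
    print('t %.2f'%s['t'],'reader',p.round(1),'z',round(s['position'][2]*1000,1),'F',np.r_[RR.T@s['force'][:2],s['force'][2]].round(1),'open',round(s['opening'],2))
E
python3 -c "
from h import *
row(13,-76.5,100)"
```

```text
row [ 0.5396 -0.4131  0.1313] turn 0.131
```

```bash
python3 -m jog '[[0.15,-0.115,0.03,0.03,0.25],[0.3,-0.23,0.06,0.07,0.25],[0.45,-0.345,0.09,0.131,0.25],[0.54,-0.413,0.13,0.131,0.25],[0.54,-0.413,0.13,0.131,0.25],[0.54,-0.413,0.13,0.131,0.25],[0.54,-0.413,0.13,0.131,0.25],[0.54,-0.413,0.13,0.131,0.25],[0.54,-0.413,0.13,0.131,0.25],[0.54,-0.413,0.13,0.131,0.25],[0.54,-0.413,0.13,0.131,0.25],[0.54,-0.413,0.13,0.131,0.25],[0.54,-0.413,0.13,0.131,0.25],[0.54,-0.413,0.13,0.131,0.25],[0.54,-0.413,0.13,0.131,0.25],[0.54,-0.413,0.13,0.131,0.25],[0.54,-0.413,0.13,0.131,0.25],[0.54,-0.413,0.13,0.131,0.25],[0.54,-0.413,0.13,0.131,0.25]]'
python3 -c "
from h import *
where();row(13,-76.5,40)
c=cap('side');f=c['frame'][130:300,180:370][:,:,::-1]
cv2.imwrite('pics/crop3.png',cv2.resize(np.clip(f*1.5,0,255).astype('uint8'),None,fx=3.5,fy=3.5,interpolation=cv2.INTER_CUBIC))
s=ctrl.get_state();print(proj(c,[s['position']]))
"
```

```text
t: 2.25
position: [0.5914, -0.1017, 0.1017]
eef_rot: [0.0, 0.997, 0.075, 0.0]
force: [-0.6, -0.4, 0.7]
opening: 0.251
finger_force: 0.0
t 2.25 reader [ 12.8 -78.1] z 101.7 F [-0.6 -0.3  0.7] open 0.25
row [ 0.0001 -0.0016  0.0617] turn -0.0021
[[273.89127137 212.27029394]]
```

```bash
python3 -m jog '[[0,-0.0015,0.04,0,0.25],[0,-0.0015,0.068,0,0.25],[0,-0.0015,0.072,0,0.25],[0,-0.0015,0.072,0,0.25]]'
python3 -c "
from h import *
where()
c=cap('side');f=c['frame'][130:300,180:370][:,:,::-1]
cv2.imwrite('pics/crop3.png',cv2.resize(np.clip(f*1.5,0,255).astype('uint8'),None,fx=3.5,fy=3.5,interpolation=cv2.INTER_CUBIC))
s=ctrl.get_state();print(proj(c,[s['position']]))
"
```

```text
t: 2.7
position: [0.5911, -0.0992, 0.0291]
eef_rot: [-0.0, 0.997, 0.076, -0.001]
force: [0.5, 0.0, 0.4]
opening: 0.252
finger_force: 0.0
t 2.70 reader [ 13.  -75.6] z 29.1 F [ 0.5 -0.   0.4] open 0.25
[[274.71049194 243.29437247]]
```

View pics/crop3.png

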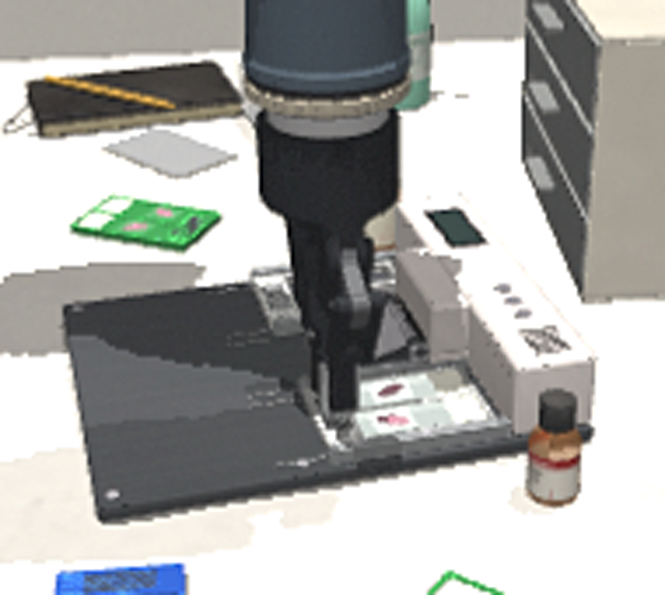

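The fingertips (crop 343,415) hover over the thumb land (crop 345,435), between the bay walls. Next I press down gently, about 4 mm further back.

```bash
python3 -m jog '[[-0.004,0,0.004,0,0.25],[-0.004,0,0.006,0,0.25],[-0.004,0,0.007,0,0.25],[-0.004,0,0.007,0,0.25]]'; python3 -c "
from h import *
where()"
```

```text
t: 3.15
position: [0.5878, -0.0994, 0.0226]
eef_rot: [0.0, 0.997, 0.076, 0.0]
force: [-0.7, 0.1, -0.2]
opening: 0.251
finger_force: 0.0
t 3.15 reader [  9.6 -75.3] z 22.6 F [-0.7  0.2 -0.2] open 0.25
```

```bash
python3 -m jog '[[0,0,0.001,0,0.25],[0,0,0.002,0,0.25],[0,0,0.002,0,0.25]]'; python3 -m jog '[[0,0,0.001,0,0.25],[0,0,0.001,0,0.25],[0,0,0.001,0,0.25]]';python3 -m jog '[[0,0,0.001,0,0.25],[0,0,0.001,0,0.25],[0,0,0.001,0,0.25]]'
```

```text
t: 3.45
position: [0.5878, -0.0994, 0.0212]
eef_rot: [0.0, 0.997, 0.076, 0.0]
force: [-2.6, -0.3, 11.6]
opening: 0.252
finger_force: 5.4
t: 3.75
position: [0.5881, -0.0995, 0.0212]
eef_rot: [0.0, 0.997, 0.076, 0.001]
force: [-4.6, 0.8, 21.3]
opening: 0.252
finger_force: 10.5
t: 4.05
position: [0.5884, -0.0996, 0.0211]
eef_rot: [0.0, 0.997, 0.076, 0.001]
force: [-7.6, 1.9, 31.2]
opening: 0.248
finger_force: 15.6
```

Contact is at z 21.2 mm with a stiffness of about 10 N/mm. I back off to roughly 10 N and begin drawing out.

```bash
python3 -m jog '[[0,0,-0.002,0,0.25],[0,0,-0.002,0,0.25],[-0.002,0,-0.002,0,0.25],[-0.006,0,-0.002,0,0.25],[-0.011,0,-0.002,0,0.25],[-0.016,0,-0.002,0,0.25],[-0.02,0,-0.002,0,0.25],[-0.02,0,-0.002,0,0.25]]'; python3 -c "
from h import *
where()
c=cap('side');f=c['frame'][180:300,180:370][:,:,::-1]
cv2.imwrite('pics/crop4.png',cv2.resize(np.clip(f*1.5,0,255).astype('uint8'),None,fx=4,fy=4,interpolation=cv2.INTER_CUBIC))"
```

```text
t: 4.85
position: [0.5689, -0.1027, 0.0212]
eef_rot: [0.0, 0.997, 0.076, 0.001]
force: [0.3, 0.6, 10.8]
opening: 0.252
finger_force: 5.6
t 4.85 reader [ -9.5 -75.7] z 21.2 F [ 0.4  0.5 10.8] open 0.25
```

View pics/crop4.png

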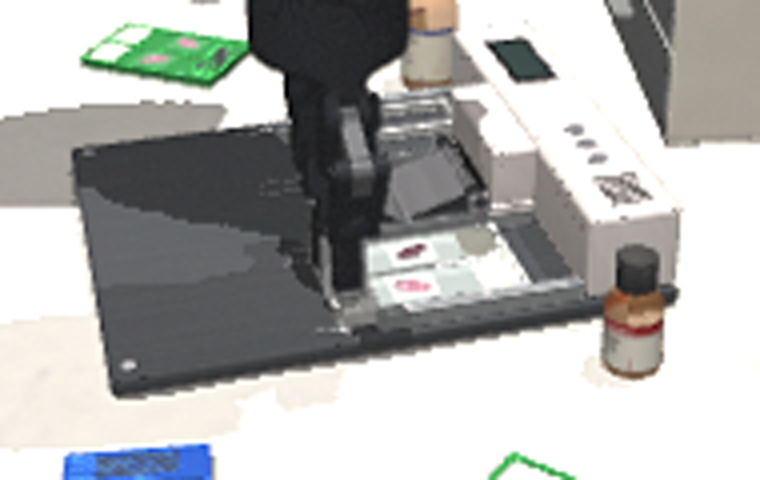

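The carrier follows: a gap of dark deck has opened at crop (545,245). I continue until it is clear of the bay.

```bash
python3 -m jog '[[-0.003,0,0,0,0.25],[-0.009,0,0,0,0.25],[-0.016,0,0,0,0.25],[-0.024,0,0,0,0.25],[-0.032,0,0,0,0.25],[-0.04,0,0,0,0.25],[-0.048,0,0,0,0.25],[-0.056,0,0,0,0.25],[-0.064,0,0,0,0.25],[-0.072,0,0,0,0.25],[-0.079,0,0,0,0.25],[-0.084,0,0,0,0.25],[-0.087,0,0,0,0.25],[-0.087,0,0,0,0.25]]'; python3 -c "
from h import *
where()
c=cap('side');cv2.imwrite('pics/s5.png',c['frame'][:,:,::-1])
d=cap('top');f=np.hstack([cv2.resize(x['frame'][a:a+110,b:b+150],None,fx=2.6,fy=2.6,interpolation=cv2.INTER_CUBIC) for x,a,b in((c,185,185),(d,190,215))])[:,:,::-1]
cv2.imwrite('pics/crop5.png',np.clip(f*1.5,0,255).astype('uint8'))"
```

```text
t: 6.3
position: [0.4833, -0.116, 0.0211]
eef_rot: [0.0, 0.997, 0.076, 0.002]
force: [0.0, -0.0, 13.9]
opening: 0.249
finger_force: 6.5
t 6.30 reader [-96.2 -75.8] z 21.1 F [ 0.  -0.  13.9] open 0.25
```

View pics/crop5.png

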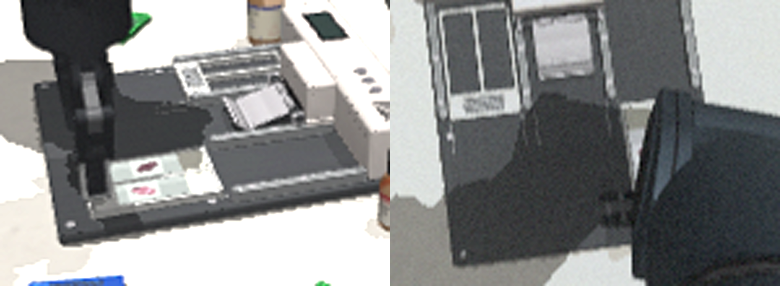

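The carrier stands out in the open strip. Its front corners are at side px ≈ (270,259) and (263,238). I check clearance from the wall tips.

```bash
python3 -c "
from h import *
c=cap('side')
for u,v in[(222,193),(204,141),(92,218)]:
    p=onz(c,185+u/2.6,185+v/2.6,.021)[:2]; print(((p-T0)@RR*1000).round(1))
print((proj(c,[np.r_[RR@[-.004,-.044]+T0,.021],np.r_[RR@[-.004,-.108]+T0,.021],np.r_[RR@[-.104,-.108]+T0,.021]])-185)*2.6)
row(-96,0,21)"
```

```text
[  -5.1 -115.2]
[ -1.6 -39.5]
[-101.8 -119.9]
[[202.27355508 144.24676708]
 [221.09712007 187.49099828]
 [ 86.79374324 209.16760671]]
row [ 0.0001 -0.0758  0.0001] turn -0.0001
```

```bash
python3 -m jog '[[-0.003,0,0,0,0.25],[-0.005,0,0,0,0.25],[-0.005,-0.002,0,0,0.25],[-0.005,-0.006,0,0,0.25],[-0.005,-0.012,0,0,0.25],[-0.005,-0.02,0,0,0.25],[-0.005,-0.028,0,0,0.25],[-0.005,-0.036,0,0,0.25],[-0.005,-0.044,0,0,0.25],[-0.005,-0.052,0,0,0.25],[-0.005,-0.06,0,0,0.25],[-0.005,-0.067,0,0,0.25],[-0.005,-0.072,0,0,0.25],[-0.005,-0.075,0,0,0.25],[-0.005,-0.0757,0,0,0.25],[-0.005,-0.0757,0,0,0.25]]'; python3 -c "
from h import *
where()
c=cap('side')
d=cap('top');f=np.hstack([cv2.resize(x['frame'][a:a+110,b:b+115],None,fx=3.4,fy=3.4,interpolation=cv2.INTER_CUBIC) for x,a,b in((c,185,190),(d,190,230))])[:,:,::-1]
cv2.imwrite('pics/crop6.png',np.clip(f*1.5,0,255).astype('uint8'))
for n,x,a,b in(('side',c,185,190),('top',d,190,230)):
  print(n,(proj(x,[np.r_[RR@[X/1000,Y/1000]+T0,.021] for X,Y in((-10,32),(-10,-32),(-110,-32),(-110,32))])-[b,a])*3.4)"
```

```text
t: 8.05
position: [0.4669, -0.042, 0.0211]
eef_rot: [0.0, 0.997, 0.076, 0.002]
force: [0.0, -0.5, 14.4]
opening: 0.252
finger_force: 7.4
t 8.05 reader [-1.011e+02 -1.000e-01] z 21.1 F [-0.1 -0.5 14.4] open 0.25
side [[213.3174175  131.83984159]
 [233.7853781  180.26657722]
 [ 70.91718187 204.46490132]
 [ 60.25440224 153.15483004]]
top [[138.45533005 158.28420895]
 [231.86140886 146.59847028]
 [251.4241525  293.8367306 ]
 [156.76917569 305.81026962]]
```

View pics/crop6.png

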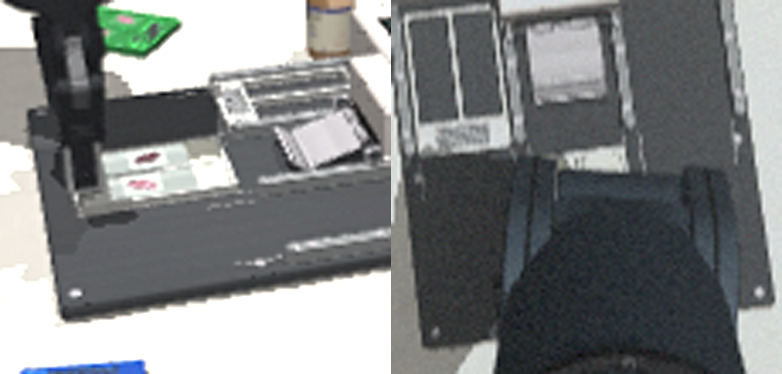

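The top half shows the carrier's leading edge just before the middle lane, with its front right corner near (628,148). I measure the lateral offset numerically.

```bash
python3 -c "
from h import *
for n in('top','side'):
  d=cap(n);g=cv2.cvtColor(d['frame'],cv2.COLOR_RGB2GRAY).astype('float32')
  def S(L,z):
    q=proj(d,[np.r_[RR@[X/1000,Y/1000]+T0,z] for X,Y in L]).astype('float32'); return cv2.remap(g,q[:,0].copy(),q[:,1].copy(),1).ravel().astype(int).tolist()
  print(n)
  for X in(-12,-16,-20): print('car',X,'y -26..-42',S([(X,-y) for y in range(26,43)],.021))
  for X in(-12,-16,-20): print('carL',X,'y 42..24',S([(X,y) for y in range(42,24,-1)],.021))
  for X in(20,40): print('wall',X,'y -28..-48',S([(X,-y) for y in range(28,49)],.024))
  for Y in (-25,-15,-5): print('front y',Y,'x 2..-18',S([(x,Y) for x in range(2,-19,-1)],.021))
"
```

```text
top
car -12 y -26..-42 [137, 138, 139, 141, 141, 141, 111, 72, 50, 51, 53, 54, 56, 56, 56, 60, 71]
car -16 y -26..-42 [144, 132, 119, 121, 133, 134, 99, 63, 59, 58, 57, 57, 56, 57, 58, 74, 89]
car -20 y -26..-42 [143, 141, 139, 136, 135, 122, 105, 87, 69, 55, 55, 54, 55, 56, 59, 66, 73]
carL -12 y 42..24 [39, 39, 36, 33, 33, 35, 36, 38, 39, 36, 34, 30, 26, 24, 29, 35, 34, 34]
carL -16 y 42..24 [36, 38, 36, 35, 35, 35, 37, 39, 39, 36, 34, 29, 24, 25, 29, 33, 35, 37]
carL -20 y 42..24 [38, 38, 38, 38, 37, 37, 36, 35, 32, 30, 29, 29, 29, 31, 34, 34, 34, 36]
wall 20 y -28..-48 [57, 57, 57, 55, 47, 40, 67, 96, 110, 115, 117, 114, 111, 86, 59, 51, 53, 54, 54, 54, 56]
wall 40 y -28..-48 [56, 55, 53, 51, 46, 42, 59, 87, 104, 103, 103, 105, 108, 94, 74, 58, 57, 56, 56, 57, 57]
front y -25 x 2..-18 [56, 58, 57, 55, 53, 52, 52, 56, 62, 76, 96, 116, 125, 133, 134, 134, 136, 140, 144, 144, 144]
front y -15 x 2..-18 [56, 55, 54, 54, 54, 54, 54, 54, 68, 89, 109, 125, 141, 143, 143, 143, 142, 142, 143, 143, 143]
front y -5 x 2..-18 [51, 53, 53, 53, 53, 53, 54, 52, 51, 65, 87, 106, 119, 132, 128, 126
[... 485 characters left out ...]
54, 62, 70, 77, 83, 88, 93]
carL -20 y 42..24 [39, 39, 39, 39, 39, 40, 41, 42, 43, 48, 54, 60, 66, 73, 79, 87, 94, 102]
wall 20 y -28..-48 [57, 58, 61, 64, 66, 67, 76, 85, 96, 108, 117, 121, 123, 123, 117, 102, 90, 76, 65, 66, 67]
wall 40 y -28..-48 [153, 150, 146, 136, 126, 117, 109, 108, 112, 118, 126, 135, 132, 130, 129, 129, 118, 102, 89, 74, 69]
front y -25 x 2..-18 [67, 67, 66, 66, 66, 66, 65, 64, 64, 71, 81, 122, 160, 167, 167, 172, 181, 187, 187, 187, 187]
front y -15 x 2..-18 [65, 65, 65, 66, 66, 65, 64, 63, 65, 79, 98, 128, 154, 160, 162, 169, 181, 187, 188, 189, 189]
front y -5 x 2..-18 [65, 65, 65, 65, 65, 64, 63, 62, 63, 81, 104, 129, 152, 164, 174, 177, 175, 175, 175, 175, 170]
```

Carrier centre is y≈-0.3 and the lane centre is about -0.5, with the leading edge at x≈-8, so it is well aligned. I drag it into the lane until just before the clip.

```bash
python3 -m jog '[[0.003,0,0,0,0.25],[0.008,0,0,0,0.25],[0.013,0,0,0,0.25],[0.018,0,0,0,0.25],[0.023,0,0,0,0.25],[0.028,0,0,0,0.25],[0.032,0,0,0,0.25],[0.034,0,0,0,0.25],[0.034,0,0,0,0.25]]'
cat > m.py <<'E'
from h import *
import sys
where(); d=cap('top');g=cv2.cvtColor(d['frame'],cv2.COLOR_RGB2GRAY).astype('float32')
a=int(sys.argv[1])
def S(L,z):
    q=proj(d,[np.r_[RR@[X/1000,Y/1000]+T0,z] for X,Y in L]).astype('float32'); return cv2.remap(g,q[:,0].copy(),q[:,1].copy(),1).ravel().astype(int).tolist()
for Y in(-29,-15,15,29): print('front y',Y,'x from',a,S([(x,Y) for x in range(a,a-24,-1)],.021))
E
python3 m.py 38
```

```text
t: 9.15
position: [0.4993, -0.0367, 0.0211]
eef_rot: [0.0, 0.997, 0.076, 0.0]
force: [-2.5, -1.0, 17.6]
opening: 0.247
finger_force: 8.9
t 9.15 reader [-68.3   0.1] z 21.1 F [-2.6 -0.6 17.6] open 0.25
front y -29 x from 38 [56, 56, 55, 55, 54, 54, 54, 55, 56, 57, 57, 56, 56, 54, 52, 48, 44, 41, 42, 44, 44, 44, 44, 44]
front y -15 x from 38 [97, 91, 97, 102, 102, 101, 103, 110, 117, 110, 104, 84, 57, 40, 40, 39, 40, 41, 42, 43, 44, 45, 46, 47]
front y 15 x from 38 [94, 86, 82, 82, 85, 83, 77, 69, 54, 39, 37, 35, 35, 36, 37, 40, 42, 41, 41, 42, 44, 45, 46, 46]
front y 29 x from 38 [34, 36, 38, 39, 39, 38, 38, 38, 38, 38, 39, 40, 40, 41, 42, 41, 39, 39, 40, 41, 41, 40, 42, 44]
```

```bash
sed -i "s/cap('top')/cap(sys.argv[2])/; s/range(a,a-24,-1)/range(a,a-45,-1)/" m.py; python3 m.py 38 side
```

```text
t 9.20 reader [-68.3   0.2] z 21.1 F [-2.9 -0.4 16.7] open 0.25
front y -29 x from 38 [106, 99, 95, 91, 79, 67, 57, 48, 44, 46, 49, 55, 60, 88, 115, 137, 156, 167, 175, 176, 165, 158, 165, 175, 177, 181, 182, 183, 185, 186, 181, 174, 169, 173, 179, 181, 185, 172, 160, 153, 149, 148, 148, 148, 147]
front y -15 x from 38 [117, 120, 124, 127, 129, 110, 92, 101, 112, 96, 61, 44, 48, 60, 103, 149, 166, 177, 183, 187, 189, 188, 188, 188, 189, 189, 189, 190, 190, 190, 190, 190, 190, 190, 191, 193, 187, 180, 169, 157, 151, 150, 149, 149, 149]
front y 15 x from 38 [122, 117, 122, 126, 128, 130, 137, 147, 145, 112, 76, 65, 56, 61, 73, 84, 93, 101, 105, 108, 109, 109, 109, 108, 108, 108, 109, 109, 109, 109, 109, 109, 109, 108, 108, 107, 113, 122, 133, 143, 149, 151, 153, 153, 154]
front y 29 x from 38 [69, 71, 73, 77, 83, 95, 111, 115, 104, 93, 83, 73, 71, 71, 73, 75, 78, 79, 80, 79, 77, 77, 77, 78, 80, 81, 81, 80, 80, 80, 81, 82, 83, 81, 79, 78, 78, 80, 82, 82, 79, 79, 79, 80, 81]
```

The carrier's front is at x≈24.5, square in the lane. Now I lift, step behind the rear edge, lower to just above the deck and push from behind.

```bash
python3 -m jog '[[0,0,-0.005,0,0.25],[0,0,-0.02,0,0.25],[-0.015,0,-0.02,0,0.25],[-0.027,0,-0.02,0,0.25],[-0.027,0,-0.015,0,0.25],[-0.027,0,-0.004,0,0.25],[-0.027,0,0.002,0,0.25],[-0.027,0,0.0025,0,0.25],[-0.027,0,0.0025,0,0.25]]'; python3 -c "
from h import *
where()"
```

```text
t: 10.15
position: [0.4723, -0.0405, 0.0172]
eef_rot: [-0.0, 0.997, 0.076, -0.001]
force: [-0.8, -0.1, -0.7]
opening: 0.251
finger_force: 0.0
t 10.15 reader [-95.6   0.5] z 17.2 F [-0.8  0.  -0.7] open 0.25
```

Free of contact at z 17.2, behind the carrier. Now I push forward slowly, in stages.

```bash
python3 -m jog '[[0.003,0,0,0,0.25],[0.006,0,0,0,0.25],[0.008,0,0,0,0.25],[0.010,0,0,0,0.25],[0.012,0,0,0,0.25],[0.014,0,0,0,0.25],[0.017,0,0,0,0.25],[0.02,0,0,0,0.25],[0.023,0,0,0,0.25],[0.026,0,0,0,0.25],[0.029,0,0,0,0.25],[0.03,0,0,0,0.25],[0.03,0,0,0,0.25]]'; python3 m.py 50 side
```

```text
t: 11.45
position: [0.5026, -0.0359, 0.0178]
eef_rot: [-0.0, 0.997, 0.076, 0.001]
force: [0.2, 0.4, 0.3]
opening: 0.254
finger_force: 0.1
t 11.45 reader [-64.9   0.5] z 17.8 F [0.3 0.3 0.3] open 0.25
front y -29 x from 50 [51, 47, 49, 84, 120, 131, 140, 150, 164, 174, 182, 190, 190, 188, 156, 127, 127, 130, 129, 124, 133, 160, 179, 183, 187, 179, 170, 160, 150, 147, 146, 145, 143, 142, 143, 143, 143, 143, 142, 142, 143, 145, 145, 143, 141]
front y -15 x from 50 [136, 134, 134, 135, 137, 140, 146, 154, 151, 147, 132, 113, 102, 99, 96, 91, 86, 83, 81, 81, 83, 104, 141, 162, 165, 166, 162, 158, 156, 156, 154, 152, 151, 150, 150, 151, 151, 151, 150, 150, 150, 150, 151, 152, 153]
front y 15 x from 50 [149, 148, 148, 148, 147, 144, 143, 148, 152, 143, 130, 121, 117, 115, 117, 119, 135, 149, 137, 110, 89, 84, 79, 80, 80, 84, 93, 109, 132, 150, 151, 152, 152, 151, 151, 152, 153, 154, 156, 155, 156, 162, 171, 167, 149]
front y 29 x from 50 [144, 146, 148, 150, 150, 150, 149, 147, 133, 121, 112, 106, 104, 107, 111, 134, 159, 151, 125, 105, 97, 91, 84, 78, 78, 80, 81, 81, 81, 80, 79, 79, 78, 79, 81, 82, 80, 77, 77, 79, 80, 82, 82, 82, 81]
```

Front is at about x=46.5, so the carrier is moving ahead of the fingers. I continue toward the stop.

```bash
python3 -m jog '[[0.004,0,0,0,0.25],[0.008,0,0,0,0.25],[0.012,0,0,0,0.25],[0.016,0,0,0,0.25],[0.02,0,0,0,0.25],[0.024,0,0,0,0.25],[0.028,0,0,0,0.25],[0.032,0,0,0,0.25],[0.036,0,0,0,0.25],[0.04,0,0,0,0.25],[0.044,0,0,0,0.25],[0.048,0,0,0,0.25],[0.052,0,0,0,0.25],[0.055,0,0,0,0.25],[0.058,0,0,0,0.25],[0.06,0,0,0,0.25],[0.06,0,0,0,0.25]]'; python3 -c "
from h import *
where()"
```

```text
t: 13.2
position: [0.5617, -0.0268, 0.0178]
eef_rot: [-0.0, 0.997, 0.076, 0.0]
force: [-0.3, -0.2, -0.2]
opening: 0.249
finger_force: 0.1
t 13.20 reader [-5.1  0.4] z 17.8 F [-0.4 -0.2 -0.2] open 0.25
```

```bash
python3 -m jog '[[0.001,0,0,0,0.25],[0.002,0,0,0,0.25],[0.002,0,0,0,0.25]]'; python3 -c "
from h import *
where()"
```

```text
t: 13.5
position: [0.5627, -0.0267, 0.0177]
eef_rot: [-0.0, 0.997, 0.076, -0.0]
force: [-4.1, 0.5, 1.2]
opening: 0.247
finger_force: 1.6
t 13.50 reader [-4.   0.5] z 17.7 F [-4.   1.1  1.2] open 0.25
```

```bash
python3 -m jog '[[0.001,0,0,0,0.25],[0.001,0,0,0,0.25]]'; python3 -m jog '[[0.001,0,0,0,0.25],[0.001,0,0,0,0.25]]'; python3 -c "
from h import *
where()"; python3 m.py 118 side;  python3 -c "
from h import *
c=cap('side');d=cap('top')
f=np.hstack([cv2.resize(x['frame'][a:a+110,b:b+115],None,fx=3.4,fy=3.4,interpolation=cv2.INTER_CUBIC) for x,a,b in((c,175,240),(d,150,230))])[:,:,::-1]
cv2.imwrite('pics/crop7.png',np.clip(f*1.5,0,255).astype('uint8'))"
```

```text
t: 13.7
position: [0.5628, -0.0267, 0.0176]
eef_rot: [-0.0, 0.997, 0.076, -0.001]
force: [-6.3, 0.1, 2.7]
opening: 0.25
finger_force: 2.9
t: 13.9
position: [0.5629, -0.0266, 0.0174]
eef_rot: [-0.0, 0.997, 0.076, -0.002]
force: [-7.6, -0.8, 4.0]
opening: 0.249
finger_force: 4.1
t 13.90 reader [-3.9  0.5] z 17.4 F [-7.6  0.4  4. ] open 0.25
t 13.90 reader [-3.9  0.5] z 17.4 F [-7.6  0.4  4. ] open 0.25
front y -29 x from 118 [82, 82, 81, 80, 80, 80, 82, 94, 115, 131, 133, 134, 129, 123, 119, 116, 115, 116, 116, 106, 99, 103, 110, 118, 128, 136, 136, 135, 143, 152, 135, 104, 79, 66, 55, 51, 46, 47, 48, 56, 66, 76, 85, 94, 115]
front y -15 x from 118 [87, 93, 98, 101, 103, 104, 104, 104, 104, 104, 104, 104, 104, 105, 105, 104, 104, 104, 104, 104, 104, 104, 104, 104, 104, 101, 91, 80, 81, 85, 92, 99, 103, 99, 94, 97, 100, 93, 79, 78, 96, 115, 124, 132, 138]
front y 15 x from 118 [106, 106, 106, 106, 107, 107, 107, 108, 108, 107, 105, 106, 107, 108, 106, 105, 97, 89, 85, 84, 84, 84, 84, 84, 83, 76, 61, 44, 37, 33, 44, 65, 87, 107, 127, 132, 134, 135, 141, 149, 152, 154, 155, 155, 155]
front y 29 x from 118 [176, 176, 176, 176, 172, 166, 162, 164, 168, 163, 156, 142, 116, 92, 88, 84, 84, 85, 86, 85, 84, 84, 85, 84, 80, 75, 59, 40, 35, 42, 52, 59, 64, 67, 69, 71, 73, 75, 75, 76, 79, 83, 86, 86, 86]
```

View pics/crop7.png

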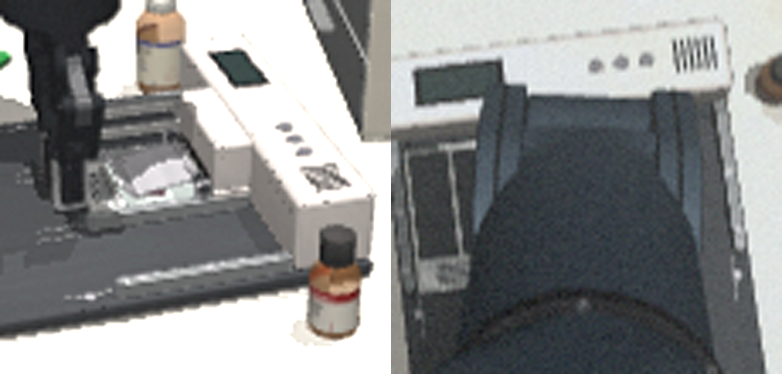

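```bash
python3 -m jog '[[0.001,0,0,0,0.25],[0.001,0,0,0,0.25]]'; python3 -m jog '[[0.001,0,0,0,0.25],[0.001,0,0,0,0.25]]'; python3 -c "
from h import *
where()"
```

```text
t: 14.25
position: [0.5629, -0.0267, 0.0172]
eef_rot: [-0.0, 0.997, 0.076, -0.003]
force: [-10.8, -1.8, 4.8]
opening: 0.251
finger_force: 5.3
t: 14.45
position: [0.563, -0.0267, 0.0171]
eef_rot: [-0.0, 0.997, 0.076, -0.004]
force: [-12.6, -1.4, 5.8]
opening: 0.251
finger_force: 6.4
t 14.45 reader [-3.8  0.4] z 17.1 F [-12.6   0.5   5.8] open 0.25
```

It stalls rigidly at 12 N, more than the clip needs. I push to roughly 20 N to seat it, then back off, lift and measure from the top.

```bash
python3 -m jog '[[0.002,0,0,0,0.25],[0.004,0,0,0,0.25],[0.004,0,0,0,0.25],[0.004,0,0,0,0.25]]'; python3 -m jog '[[-0.004,0,0,0,0.25],[-0.012,0,0,0,0.25],[-0.03,0,0,0,0.25],[-0.03,0,-0.03,0,0.25],[-0.05,0,-0.08,0,0.25],[-0.08,0.04,-0.13,0,0.25],[-0.08,0.09,-0.17,0,0.25],[-0.08,0.14,-0.18,0,0.25],[-0.08,0.19,-0.18,0,0.25],[-0.08,0.24,-0.18,0,0.25],[-0.08,0.29,-0.18,0,0.25],[-0.08,0.3,-0.18,0,0.25],[-0.08,0.3,-0.18,0,0.25]]'; python3 -c "
from h import *
where()
d=cap('top');g=cv2.cvtColor(d['frame'],cv2.COLOR_RGB2GRAY).astype('float32')
def S(L,z):
    q=proj(d,[np.r_[RR@[X/1000,Y/1000]+T0,z] for X,Y in L]).astype('float32'); return cv2.remap(g,q[:,0].copy(),q[:,1].copy(),1).ravel().astype(int).tolist()
for Y in(-25,-10,10,25): print('rear y',Y,'x 0..20',S([(x,Y) for x in range(0,21)],.021))
for Y in(65,85): print('empty rear',Y,S([(x,Y) for x in range(-10,15)],.021))
for Y in(-60,-75,-90): print('housing foot x 100..120',Y,S([(x,Y) for x in range(100,121)],.014))
for Y in (-37.5,37.5): print('tips -6..14',S([(x,Y) for x in range(-6,15)],.024))
f=d['frame'][150:290,225:355][:,:,::-1]
cv2.imwrite('pics/crop8.png',cv2.resize(np.clip(f*1.5,0,255).astype('uint8'),None,fx=4.2,fy=4.2,interpolation=cv2.INTER_CUBIC))"
```

```text
t: 14.85
position: [0.5631, -0.0267, 0.0164]
eef_rot: [0.0, 0.997, 0.076, -0.007]
force: [-21.3, -3.5, 9.1]
opening: 0.249
finger_force: 11.1
t: 16.15
position: [0.5371, -0.3418, 0.1981]
eef_rot: [0.003, 0.997, 0.073, 0.001]
force: [-0.2, -0.0, -0.9]
opening: 0.248
finger_force: 0.0
t 16.15 reader [ -77.3 -307.1] z 198.1 F [-0.2  0.  -0.9] open 0.25
rear y -25 x 0..20 [53, 53, 52, 51, 49, 47, 66, 90, 111, 124, 137, 137, 136, 135, 134, 134, 134, 134, 135, 136, 135]
rear y -10 x 0..20 [50, 50, 50, 51, 51, 55, 73, 91, 106, 122, 126, 120, 112, 102, 90, 90, 91, 93, 98, 102, 102]
rear y 10 x 0..20 [52, 52, 51, 50, 48, 47, 72, 95, 113, 126, 130, 123, 117, 100, 85, 82, 84, 87, 96, 104, 103]
rear y 25 x 0..20 [52, 52, 52, 52, 52, 56, 65, 78, 96, 115, 124, 131, 134, 134, 134, 133, 132, 132, 132, 132, 131]
empty rear 65 [51, 52, 53, 54, 53, 51, 51, 53, 57, 63, 68, 87, 106, 114, 113, 109, 100, 90, 95, 103, 106, 104, 101, 95, 88]
empty rear 85 [54, 53, 53, 54, 54, 55, 55, 54, 53, 64, 76, 94, 111, 121, 117, 113, 105, 97, 98, 103, 105, 104, 103, 96, 91]
housing foot x 100..120 -60 [46, 47, 47, 48, 48, 49, 49, 49, 51, 53, 55, 57, 59, 59, 59, 63, 68, 75, 90, 104, 115]
housing foot x 100..120 -75 [52, 52, 50, 49, 49, 49, 48, 47, 48, 51, 54, 56, 57, 58, 58, 58, 70, 83, 95, 107, 118]
housing foot x 100..120 -90 [47, 47, 48, 50, 51, 51, 51, 51, 50, 52, 54, 56, 56, 56, 57, 57, 64, 78, 93, 106, 119]
tips -6..14 [53, 51, 50, 49, 47, 48, 54, 60, 69, 78, 85, 92, 98, 102, 105, 102, 101, 98, 97, 97, 104]
tips -6..14 [52, 52, 51, 50, 49, 49, 53, 57, 67, 78, 85, 91, 96, 98, 100, 99, 99, 98, 96, 96, 102]
```

View pics/crop8.png

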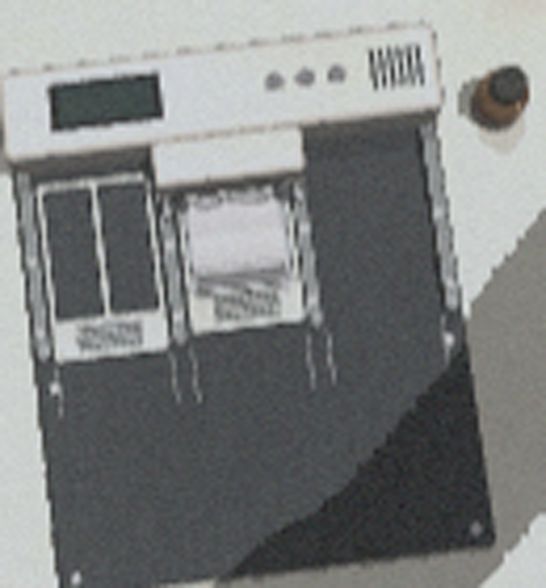

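The carrier lies square under the clip, rear edge at crop (185–305, 320–335), about 6 mm inside the wall tips, which is the home position. It stalled rigidly at 21 N. The empty carrier is still in its bay and both bottles stood in the last views of them, so I hand in.

```bash
python3 -c "
from h import *
print(ctrl.job_done())"
```

```text
the job is handed in; nothing more can be done
None
```

I slid the loaded carrier flat from the right bay into the middle lane and pushed it under the clip until it stalled hard at 21 N against the stop; the empty carrier is still in the left bay, both bottles were standing when last seen, the gripper is clear, and the job was handed in at about 16 s with no verdict returned.

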